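Vent and uncap the cleaner canister

TASK

The dark steel cleaner canister with the red band and red spray nozzle is to be refilled and is still under pressure: with the cap still on, press its red nozzle right down and let it spring back up to vent it. Then unscrew its black cap, whose thread may be right- or left-handed (try one way, and if it soon stops, the other), lift it until the end of its dip tube is clear of the neck, and finish while still holding it there in the gripper, upright above the canister so that drips fall back in. Do not bump the white canister, and leave the other things where they are.

Things in the scene. Friction and masses are not known exactly. Their poses are not given: they have to be found in the camera images.
- canister: dark steel pump-up cleaner canister with a red band and nozzle, 66 mm across, stuck down by a black suction foot (80 mm across): it neither moves nor turns. Origin on its axis, on the worktop, z up. Straight to 72 mm, domed shoulder to 89 mm, then the neck (25 mm across, bore 17 mm) up to its rim at 122 mm. While screwed on, the cap hides the neck
- neck_mouth (a point): centre of the rim of the canister's neck, 122 mm above the worktop, on the canister's axis
- cap: black ribbed screw cap of the steel canister, 50 to 100 g, round, 46 mm across (47 over the ribs), from 29 mm below to 11 mm above its origin, then a low dome to 15.5 mm; screwed on, its lower edge is 93 mm above the worktop, 4 mm above the shoulder. Origin on its axis, in the plane of the neck's rim when screwed on; z up along the axis; x shows its turn
- cap_grip (a point): point on the cap's axis 8 mm below its origin, a good height for the TCP. The quick thread: turned 70 to 120 degrees (90 is best) the loosening way the cap is free and lifts straight off; the other way it meets a hard stop within 10 degrees. Until freed it lifts only 1 to 5 mm. The loosening way differs from run to run and cannot be seen. It turns easily and does not spring back
- tube_tip (a point): lower end of the clear dip tube (6 mm thick) that hangs from the cap, on its axis, 75 mm below the cap's origin; inside the canister while the cap is on
- nozzle (a joint): travel of the red nozzle into the cap: 0 m up, 0.006 m right down; a spring takes about 1.8 N to start and 5.4 N to hold it right down, and returns it
- nozzle_top (a point): centre of the top face of the red spray nozzle, a round button 21 mm across and 16 mm tall on the middle of the cap; 32.5 mm above the cap's origin while it is up
- spare_canister: a second canister of the same shape, white with a blue band, grey cap and blue nozzle, closed, 154 mm tall; it stands behind and to the right of the steel one, stuck down too. Origin on its axis on the worktop. To be left alone
- mug: green and grey mug, 82 mm across, 100 mm tall, origin under its centre; bystander
- timer: white and grey kitchen timer, 61 mm across, 54 mm tall, origin under its centre; bystander
- scrub_pad: green scrub pad 44x58x18 mm, origin under its centre; bystander
- sugar_jar: purple jar with a wooden lid, 70 mm across, 90 mm tall, origin under its centre; bystander
Mind the look-alikes: they are no part of the job. Leave any orange look-alike of the cap alone.

How it is judged:
On the way, in this order (a step that is already met when the one before it is completed fails the run):
1. the red nozzle is pressed right down with the cap still on (value of joint nozzle above 0.0048 m and z of cap in the frame of neck_mouth below 0.004 m), for 0.1 s.
2. the nozzle has sprung back up with the cap still on (value of joint nozzle below 0.001 m and z of cap in the frame of neck_mouth below 0.004 m), for 0.1 s.
3. the cap is free of the thread and held in the fingers (z of cap in the frame of neck_mouth above 0.03 m and contact force between the fingers and cap above 1 N), for 0.1 s.
At the end, for the whole second after the job is handed in: The gripper holds the cap still, upright within 20 degrees, its axis within 60 mm of the canister's, with the end of the dip tube at least 5 mm above the rim of the neck, touching neither canister (z of tube_tip in the frame of neck_mouth above 0.005 m and horizontal distance between cap and neck_mouth below 0.06 m and angle between cap's own z axis and vertical below 0.35 rad and contact force between the fingers and cap above 1 N and contact force between cap and canister below 0.1 N and contact force between cap and spare_canister below 0.1 N and linear speed of cap below 0.03 m/s); the arm keeps its last pose, push and grip.
It fails at once if the white canister is bumped (over 10 N) (contact force between any of the arm, the fingers and spare_canister above 10 N).
It fails at once if a bystander is moved by more than 30 mm (distance of any of mug, timer, scrub_pad, sugar_jar from where it was at the start of the episode above 0.03 m).
It also fails if it takes over 54 s, if anything falls off the work surface, if the arm or the gripper's body presses on something with over 40 N, if the wrist force passes 120 N, or if a joint passes its speed limit or range.

ROBOT

A 6-joint arm with a two-finger parallel gripper is mounted at the origin on a cart in front of the work surface, level with it; the furniture and walls round the work are solid. World frame = base frame: x ahead of the robot, y to its left, z up, the work surface at z = 0. Lengths are in m, angles in rad, forces in N, time in s.
With the tool pointing down it reaches from about 0.25 to 0.775 m from the base axis. Payload 4 kg.
Tool frame: the origin (TCP) lies between the finger pads, 19 mm behind the fingertips; this is the grasp point; z points along the fingers, y is the line along which they close (so a half turn about z gives the same grasp; the last joint's range is limited). The gripper opens to 94 mm and grips with 3 to 60 N. Pads are 16 mm wide; open, the fingers measure 119 mm over their backs; the gripper's body (75 mm by 177 mm) begins 78 mm behind the grasp point.
Start: joints at [0.999, 0.087, 1.371, -0, 1.684, -0.103], TCP at [0.249, 0.491, 0.224] pointing down, gripper open.
Joint ranges: [-3.1, 3.1], [-0.76, 2.03], [0.27, 2.55], [-1.08, 4.22], [0.17, 2.65], [-2.57, 2.57]. Speed limits (rad/s): [2.79, 2.79, 3.14, 3.14, 3.14, 3.14].

INTERFACE

Orientations are given as [roll, pitch, yaw] about the fixed x, y, z axes, in that order (R = Rz(yaw) Ry(pitch) Rx(roll)).
In Python, from bench import robot, imaging gives the robot as it stands. The module is installed in compiled form; this text tells all that it offers.
- The arm moves only by the tool drive_tool, never from a script. Its argument "series" is a list of rows, each a list of 3 entries, a list of its own where there are three numbers: the finger opening in m, from 0 to 0.094, then the shift along the tool's x, y, z in m, then the turn, a rotation vector about the tool's x, y, z in rad. A call has 1 to 5 rows; each row is the pose to reach, as a shift and turn from the pose commanded when the call began, along the tool's axes at that moment; what a row does not reach only later rows make up. A row lasts 1/8 s, in which the tool goes at most 62.5 mm and 10.7 degrees, less where a joint would pass 70% of its speed; a pose out of reach is approached as far as the arm can. A call with a gripper value outside its range is refused whole. The fingers move at their own pace and stop on an object; the grip force is fixed at half the most. Time passes only in rows, so rows that repeat a pose let the fingers close. It gives the time, the measured TCP pose, the force, the opening and the grip force at its end, in the units of the state.
- robot.get_obs(): the state, without advancing time (a new reading comes with each control period).
- imaging.snapshot(name): name is "side" or "top"; returns the picture (420x560x3 uint8, red, green, blue); there is no depth.
- imaging.get_calibration(name): a dict with "intrinsics" (3x3 intrinsics, pixels), "position" and "rotation" of the camera in the world. Camera axes: x right, y up, looking along -z (the intrinsics and any distortion apply to the point x, -y, -z); pixel columns grow to the right and rows downward; lengths in m; the calibration is good to about 2 mm. A picture is of the moment at which its call begins. get_calibration takes no time and is no camera call.
- robot.close_job(): hands the job in; it is judged then, once.
The state is a dict: "time": time; "joint_positions": joint angles; "qvel": joint speeds; "joint_torque": joint torques, N m; "tool_pos": TCP position; "ee_rot": TCP orientation; "wrist_force": force on the tool from outside, world axes, zero at the start; "wrist_torque": the same for the moment, N m; "width": finger opening in m; "finger_force": force on a finger pad.
Only numpy, scipy, OpenCV 4.12 (cv2) and the standard library are available. Lean on these libraries where they do the work, as an engineer would, in place of code of your own. Each camera call takes 0.05 s, during which the arm holds its last target. There are 200 camera calls.

## Working session

There is one attempt and no reset: what is moved stays moved. The work goes in short steps, Python scripts to look and compute and a tool call to move; the robot and the scene stay as the last step left them, time stands still between calls to the robot, and variables do not carry over. Pictures are saved under pics/ and viewed, at most 10 in all, crops included, and the job is handed in when it is done.

Besides the shell and the picture viewer there is one more tool, called after "Call:" as name(argument=value, ...) on one line, values as JSON. drive_tool: Moves the arm, as the interface text tells. Its arguments: {"type":"object","properties":{"series":{"type":"array"}},"required":["series"]}

```bash
mkdir -p pics; cat > h.py <<'E'
import numpy as np, cv2
from bench import robot, imaging
def snap(n,f):
    im=imaging.snapshot(n); cv2.imwrite(f,im[:,:,::-1]); return im
def ray(n,u,v):
    c=imaging.get_calibration(n); K=np.array(c["intrinsics"]); R=np.array(c["rotation"])
    d=np.linalg.inv(K)@[u,v,1]; d=R@(d*[1,-1,-1]); return np.array(c["position"]),d/np.linalg.norm(d)
def atz(n,u,v,z):
    p,d=ray(n,u,v); return p+d*(z-p[2])/d[2]
def proj(n,P):
    c=imaging.get_calibration(n); K=np.array(c["intrinsics"]); q=np.array(c["rotation"]).T@(np.array(P)-c["position"])
    q=K@(q*[1,-1,-1]); return q[:2]/q[2]
E
python3 - <<'E'
from h import *
a=snap("side","pics/s0.png");b=snap("top","pics/t0.png")
for n in("side","top"):print(imaging.get_calibration(n))
print(robot.get_obs())
E
```

```text
{'intrinsics': array([[393.48293521,   0.        , 275.49959954],
       [  0.        , 393.48293521, 205.42298732],
       [  0.        ,   0.        ,   1.        ]]), 'position': array([-0.10087967, -0.39379443,  0.50151163]), 'rotation': array([ 1.13076307,  0.01021416, -1.01947275])}
{'intrinsics': array([[380.51700387,   0.        , 275.12710523],
       [  0.        , 380.51700387, 207.74731069],
       [  0.        ,   0.        ,   1.        ]]), 'position': array([0.50133432, 0.03305778, 0.98223623]), 'rotation': array([ 0.0854244 ,  0.00457414, -1.58176758])}
{'time': 0.1, 'joint_positions': array([ 9.98911004e-01,  8.78796974e-02,  1.37208959e+00, -2.24405225e-05,
        1.68359899e+00, -1.03115286e-01]), 'qvel': array([-0.00053154,  0.00071911, -0.00744656,  0.00015737, -0.00055151,
        0.00110714]), 'joint_torque': array([ 2.49119832e-03, -3.41254520e+01, -3.03300154e+01,  7.20453076e-02,
        3.04250023e-02, -8.59314378e-05]), 'tool_pos': array([0.24825458, 0.49027428, 0.22322882]), 'ee_rot': array([-3.13962523e+00, -1.81171087e-04,  2.67281994e+00]), 'wrist_force': array([-0.56640819,  0.43356583,  0.24146495]), 'wrist_torque': array([ 0.03836686,  0.04386272, -0.04069804]), 'finger_force': 0.0, 'width': 0.09403134889691538}
```

View pics/s0.png

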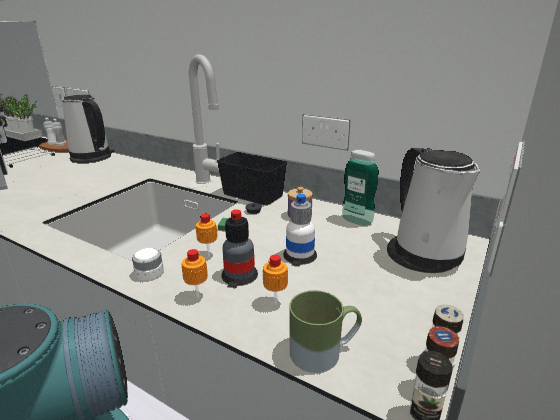

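View pics/t0.png

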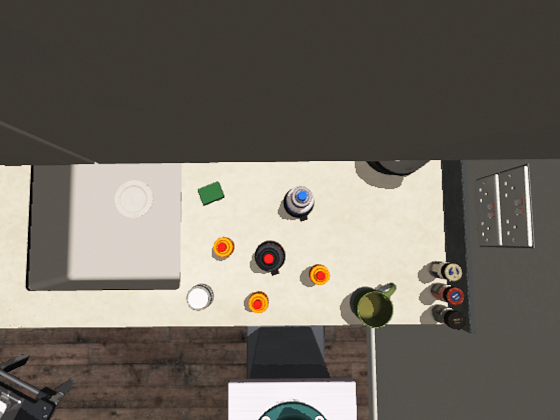

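The side view shows the steel canister at (238,248), with its black cap at (237,230) and red nozzle at (236,214). The white one is at (301,235). The top view has the steel nozzle at (268,259) and the white canister's nozzle at (302,197).

These could be mistaken for the target cap in the top view:
- orange caps with red buttons at (224,247), (258,302) and (319,275)
- the white canister's grey cap with blue nozzle at (300,200)
- the black cap with red nozzle at (268,258), which is my choice because it sits on the dark, red-banded body

```bash
sed -i 's/R=np.array(c\["rotation"\])$/R=RR(c)/; s/np.array(c\["rotation"\]).T/RR(c).T/' h.py; cat >> h.py <<'E'
from scipy.spatial.transform import Rotation
def RR(c): return Rotation.from_euler("xyz",c["rotation"]).as_matrix()
def tri(a,b):
    (p,d),(q,e)=ray("top",*a),ray("side",*b)
    s,t=np.linalg.lstsq(np.c_[d,-e],q-p,rcond=None)[0]; x,y=p+s*d,q+t*e
    return (x+y)/2,np.linalg.norm(x-y)
E
python3 - <<'E'
from h import *
for n in("side","top"):
    im=cv2.imread(f"pics/{n[0]}0.png"); h=cv2.cvtColor(im,cv2.COLOR_BGR2HSV)
    m=(((h[...,0]<5)|(h[...,0]>175))&(h[...,1]>190)&(h[...,2]>90)).astype(np.uint8)
    _,_,s,c=cv2.connectedComponentsWithStats(m)
    print(n,[(q.round(1).tolist(),k.tolist()) for q,k in zip(c[1:],s[1:]) if k[4]>15])
T={"steel":((268.5,259),(236,214)),"o1":((222.5,247),(206,217)),"o2":((258,303),(193,255)),"o3":((320,275),(275,261)),"white":((302,196.5),(301,199))}
for k,(a,b) in T.items(): print(k,*tri(a,b))
im=cv2.imread("pics/s0.png")[190:310,170:330]; cv2.imwrite("pics/c0.png",cv2.resize(im,None,fx=4,fy=4,interpolation=cv2.INTER_CUBIC))
E
```

```text
side [([235.8, 214.3], [231, 210, 10, 10, 84]), ([204.9, 217.7], [201, 213, 9, 10, 75]), ([192.5, 254.8], [188, 250, 10, 11, 101]), ([274.6, 260.2], [270, 255, 10, 12, 104]), ([239.0, 266.4], [224, 257, 30, 17, 287])]
top [([221.4, 247.0], [218, 243, 8, 9, 55]), ([268.2, 258.5], [264, 254, 10, 10, 81]), ([320.4, 275.4], [317, 272, 8, 8, 54]), ([257.3, 304.2], [254, 300, 8, 9, 59])]
steel [0.46158239 0.05105353 0.14789414] 0.0017084477702650268
o1 [0.48793565 0.15777089 0.10217889] 0.0016460485961896606
o2 [0.35892022 0.07808871 0.09780217] 0.0007891221879468197
o3 [ 0.42130064 -0.06582029  0.09720061] 0.0015950782787090047
white [ 0.59787806 -0.0244931   0.14513334] 0.001989097220078381
```

View pics/c0.png

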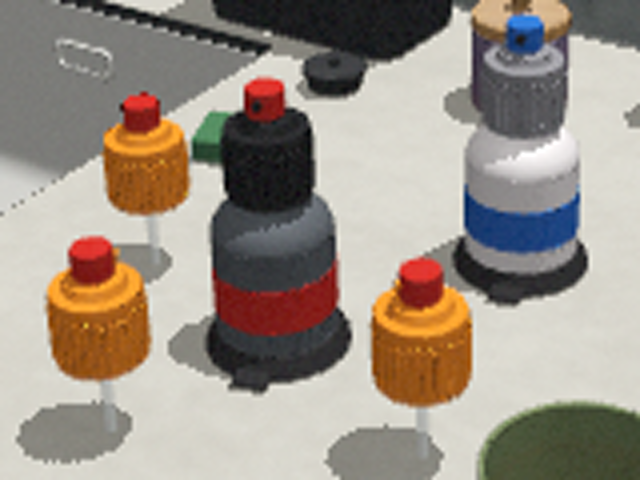

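The crop confirms it: the dark steel body with the red band, black cap and red nozzle is the target, with its axis at about (0.461, 0.051). The loose orange caps around it are 105–123 mm away, which leaves room for the fingers.

Call:
drive_tool(series=[[0,[-0.039,-0.03,0],[0,0,0.1]],[0,[-0.078,-0.06,0],[0,0,0.2]],[0,[-0.117,-0.09,0],[0,0,0.3]],[0,[-0.156,-0.12,0],[0,0,0.4]],[0,[-0.195,-0.15,0],[0,0,0.5]]])

```text
time: 0.72
tool_pos: [0.3549, 0.2672, 0.2238]
ee_rot: [-3.141, 0.0, 2.17]
wrist_force: [0.6, 0.1, 1.0]
width: 0.0476
finger_force: 0.0
```

```bash
cat >> h.py <<'E'
def to(P,yaw):
    o=robot.get_obs(); R=Rotation.from_euler("xyz",o["ee_rot"])
    S=R.inv()*Rotation.from_euler("xyz",[np.pi,0,yaw])
    print("t",round(o["time"],2),"pos",o["tool_pos"].round(4),"rot",o["ee_rot"].round(3),"F",o["wrist_force"].round(2),"T",o["wrist_torque"].round(3),"w",round(o["width"],4),"ff",round(o["finger_force"],1),"q",o["joint_positions"].round(2))
    print("shift",R.inv().apply(np.array(P)-o["tool_pos"]).round(4),"turn",S.as_rotvec().round(3))
E
python3 -c "
from h import *
to([.4605,.051,.21],1.68)"
```

```text
t 0.72 pos [0.3549 0.2672 0.2238] rot [-3.141  0.     2.17 ] F [0.58 0.08 0.97] T [-0.005  0.016  0.003] w 0.0476 ff 0.0 q [ 0.52 -0.15  1.6  -0.    1.69 -0.08]
shift [-0.2381 -0.0347  0.0138] turn [-0.    0.    0.49]
```

Call:
drive_tool(series=[[0,[-0.048,-0.007,0],[0,0,0.1]],[0,[-0.096,-0.014,0],[0,0,0.2]],[0,[-0.144,-0.021,0],[0,0,0.3]],[0,[-0.192,-0.028,0.0],[0,0,0.4]],[0,[-0.238,-0.0347,0.0],[0,0,0.49]]])

```text
time: 1.35
tool_pos: [0.4611, 0.0514, 0.2239]
ee_rot: [-3.141, -0.0, 1.679]
wrist_force: [0.1, 0.0, 0.5]
width: 0.0007
finger_force: 0.0
```

Call:
drive_tool(series=[[0,[0,0,0.025],[0,0,0]],[0,[0,0,0.04],[0,0,0]],[0,[0,0,0.04],[0,0,0]]])

```text
time: 1.72
tool_pos: [0.4596, 0.0533, 0.1825]
ee_rot: [-3.138, -0.001, 1.684]
wrist_force: [0.1, -0.6, 0.1]
width: 0.0005
finger_force: 0.0
```

```bash
python3 - <<'E'
from h import *
to([.4605,.051,.1675],1.68)
a=snap("side","pics/s1.png");b=snap("top","pics/t1.png")
for n in ("side","top"): print(proj(n,[.4605,.051,.1545]), proj(n,[.4605,.051,0]))
f=lambda i,r0,c0: cv2.resize(i[r0:r0+100,c0:c0+100,::-1],(400,400),interpolation=cv2.INTER_CUBIC)
cv2.imwrite("pics/c1.png",np.hstack([f(a,160,186),f(b,210,220)]))
E
```

```text
t 1.73 pos [0.4596 0.0533 0.1825] rot [-3.138e+00 -1.000e-03  1.684e+00] F [ 0.06 -0.58  0.09] T [-0.029  0.03  -0.03 ] w 0.0005 ff 0.0 q [-0.01 -0.09  1.63  0.    1.61 -0.12]
shift [-0.0024  0.0007  0.015 ] turn [-0.004 -0.001  0.004]
[235.09742405 211.27646451] [238.92253976 274.97129427]
[268.77651381 259.41091809] [270.05467275 256.39939668]
```

View pics/c1.png

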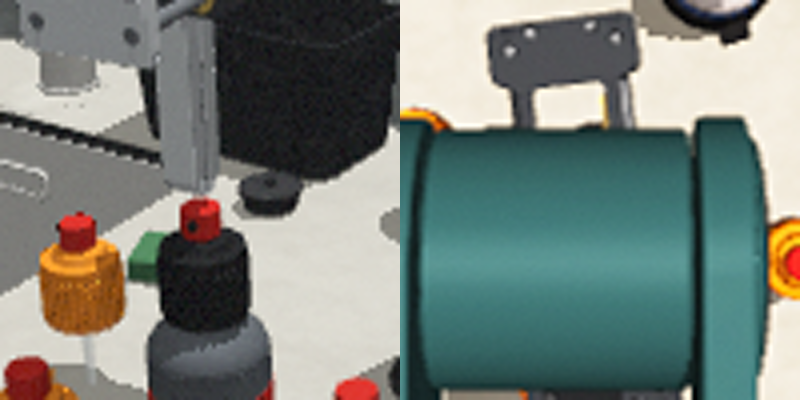

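The fingers are closed about 9 mm above the red nozzle. Their tip is near side pixel (233,207) and the nozzle top at (236,212), so they sit about 2 mm off toward +y. I'll correct that and press.

Call:
drive_tool(series=[[0,[-0.002,0,0.005],[0,0,0]],[0,[-0.002,0,0.01],[0,0,0]],[0,[-0.002,0,0.014],[0,0,0]],[0,[-0.002,0,0.0155],[0,0,0]],[0,[-0.002,0,0.0155],[0,0,0]]])

```text
time: 2.45
tool_pos: [0.4613, 0.0511, 0.1694]
ee_rot: [3.141, -0.0, 1.683]
wrist_force: [-0.4, 1.0, 3.8]
width: 0.0008
finger_force: 2.1
```

Call:
drive_tool(series=[[0,[0,0,0.002],[0,0,0]],[0,[0,0,0.0035],[0,0,0]],[0,[0,0,0.0035],[0,0,0]]])

```text
time: 2.82
tool_pos: [0.4614, 0.0511, 0.1674]
ee_rot: [3.14, -0.0, 1.683]
wrist_force: [-3.8, 0.4, 11.8]
width: 0.0001
finger_force: 5.6
```

Call:
drive_tool(series=[[0,[0,0,0.0005],[0,0,0]],[0,[0,0,0.0005],[0,0,0]],[0,[0,0,-0.01],[0,0,0]],[0,[0,0,-0.02],[0,0,0]],[0.094,[0,0,-0.025],[0,0,0]]])

```text
time: 3.45
tool_pos: [0.4611, 0.0508, 0.1903]
ee_rot: [-3.141, 0.0, 1.683]
wrist_force: [0.2, 0.1, -0.7]
width: 0.0073
finger_force: 0.0
```

Call:
drive_tool(series=[[0.094,[0,0,0],[0,0,0]],[0.094,[0,0,0],[0,0,0]],[0.094,[0,0,0],[0,0,0]],[0.094,[0,0,0],[0,0,0]],[0.094,[0,0,0],[0,0,0]]])

```text
time: 4.08
tool_pos: [0.4611, 0.0509, 0.1902]
ee_rot: [-3.141, -0.0, 1.683]
wrist_force: [-0.5, 0.1, 0.2]
width: 0.0571
finger_force: 0.0
```

Call:
drive_tool(series=[[0.094,[0,0,0],[0,0,0]],[0.094,[0,0,0],[0,0,0]],[0.094,[0,0,0],[0,0,0]],[0.094,[0,0,0],[0,0,0]]])

```text
time: 4.58
tool_pos: [0.4611, 0.051, 0.1903]
ee_rot: [3.142, -0.0, 1.683]
wrist_force: [0.6, -0.4, 0.4]
width: 0.0933
finger_force: 0.0
```

```bash
python3 - <<'E'
from h import *
to([.461,.051,.114],1.68)
a=snap("side","pics/s2.png")
cv2.imwrite("pics/c2.png",cv2.resize(a[140:290,160:310,::-1],(600,600),interpolation=cv2.INTER_CUBIC))
E
```

```text
t 4.58 pos [0.4611 0.051  0.1903] rot [ 3.142 -0.     1.683] F [ 0.63 -0.39  0.43] T [-0.007 -0.012  0.067] w 0.0933 ff 0.0 q [-0.01 -0.1   1.62  0.    1.62 -0.12]
shift [ 0.     -0.0001  0.0763] turn [ 0.    -0.     0.003]
```

View pics/c2.png

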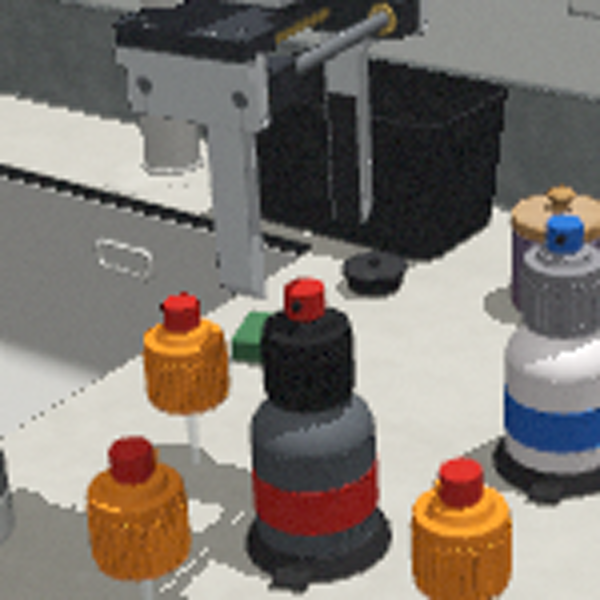

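The nozzle is back up at crop pixel (303,298), and the open fingers straddle the cap, with tips at (250,290) and (362,220). Next I descend and grip.

Call:
drive_tool(series=[[0.094,[0,0,0.025],[0,0,0]],[0.094,[0,0,0.05],[0,0,0]],[0.094,[0,0,0.07],[0,0,0]],[0.094,[0,0,0.076],[0,0,0]],[0.06,[0,0,0.076],[0,0,0]]])

```text
time: 5.25
tool_pos: [0.4611, 0.051, 0.1143]
ee_rot: [-3.141, -0.0, 1.683]
wrist_force: [0.8, -0.5, 0.8]
width: 0.087
finger_force: 0.0
```

Call:
drive_tool(series=[[0.04,[0,0,0],[0,0,0]],[0.04,[0,0,0],[0,0,0]],[0.04,[0,0,0],[0,0,0]],[0.04,[0,0,0],[0,0,0]],[0.04,[0,0,0],[0,0,0]]])

```text
time: 5.88
tool_pos: [0.4616, 0.051, 0.1145]
ee_rot: [3.14, -0.0, 1.683]
wrist_force: [1.2, -0.2, 0.2]
width: 0.0459
finger_force: 30.0
```

```bash
python3 - <<'E'
from h import *
to([.461,.051,.114],1.68)
E
```

```text
t 5.88 pos [0.4616 0.051  0.1145] rot [ 3.14  -0.     1.683] F [ 1.2  -0.19  0.21] T [ 0.004 -0.127  0.033] w 0.0459 ff 30.0 q [-0.01 -0.06  1.74  0.    1.46 -0.12]
shift [ 0.0001 -0.0006  0.0005] turn [ 0.001 -0.     0.003]
```

Call:
drive_tool(series=[[0.04,[0,0,0],[0,0,-0.08]],[0.04,[0,0,0],[0,0,-0.16]],[0.04,[0,0,0],[0,0,-0.24]],[0.04,[0,0,0],[0,0,-0.3]],[0.04,[0,0,0],[0,0,-0.3]]])

```text
time: 6.5
tool_pos: [0.4619, 0.051, 0.1146]
ee_rot: [3.14, 0.001, 1.982]
wrist_force: [2.6, -0.2, -0.9]
width: 0.0455
finger_force: 30.0
```

```bash
python3 - <<'E'
from h import *
to([.461,.051,.114],1.983)
E
```

```text
t 6.5 pos [0.4619 0.051  0.1146] rot [3.140e+00 1.000e-03 1.982e+00] F [ 2.55 -0.2  -0.91] T [-0.016 -0.516  0.033] w 0.0455 ff 30.0 q [-0.01 -0.06  1.74  0.    1.46 -0.42]
shift [ 0.0004 -0.0008  0.0006] turn [ 0.002  0.001 -0.001]
```

There is no resisting torque 17° past the start, so counter-clockwise is the loosening way. I'll continue to 90°.

Call:
drive_tool(series=[[0.04,[0,0,0],[0,0,-0.14]],[0.04,[0,0,0],[0,0,-0.28]],[0.04,[0,0,0],[0,0,-0.42]],[0.04,[0,0,0],[0,0,-0.56]],[0.04,[0,0,0],[0,0,-0.7]]])

```text
time: 7.12
tool_pos: [0.4623, 0.0509, 0.1147]
ee_rot: [3.14, 0.003, 2.686]
wrist_force: [5.1, 0.7, -0.2]
width: 0.0457
finger_force: 30.0
```

Call:
drive_tool(series=[[0.04,[0,0,0],[0,0,-0.14]],[0.04,[0,0,0],[0,0,-0.28]],[0.04,[0,0,0],[0,0,-0.42]],[0.04,[0,0,0],[0,0,-0.57]],[0.04,[0,0,0],[0,0,-0.57]]])

```text
time: 7.75
tool_pos: [0.4623, 0.0513, 0.1148]
ee_rot: [3.141, 0.003, -3.033]
wrist_force: [4.5, 1.2, -0.9]
width: 0.0457
finger_force: 30.0
```

```bash
python3 - <<'E'
from h import *
to([.461,.051,.114],3.253)
E
```

```text
t 7.75 pos [0.4623 0.0513 0.1148] rot [ 3.141e+00  3.000e-03 -3.033e+00] F [ 4.47  1.19 -0.86] T [ 0.388 -0.839 -0.012] w 0.0457 ff 30.0 q [-0.01 -0.06  1.74  0.    1.46 -1.69]
shift [ 0.0014 -0.0002  0.0008] turn [ 0.001  0.003 -0.003]
```

Call:
drive_tool(series=[[0.04,[-0.001,0,-0.002],[0,0,0]],[0.04,[-0.001,0,-0.005],[0,0,0]],[0.04,[-0.001,0,-0.01],[0,0,0]],[0.04,[-0.001,0,-0.01],[0,0,0]]])

```text
time: 8.25
tool_pos: [0.4623, 0.0514, 0.1246]
ee_rot: [3.141, 0.001, -3.032]
wrist_force: [3.1, 1.7, -0.0]
width: 0.0456
finger_force: 30.0
```

It came free with no vertical load. I'll lift it until the tube end is clear of the neck.

Call:
drive_tool(series=[[0.04,[0,0,-0.015],[0,0,0]],[0.04,[0,0,-0.03],[0,0,0]],[0.04,[0,0,-0.045],[0,0,0]],[0.04,[0,0,-0.06],[0,0,0]],[0.04,[0,0,-0.07],[0,0,0]]])

```text
time: 8.88
tool_pos: [0.4623, 0.051, 0.1957]
ee_rot: [-3.141, 0.001, -3.031]
wrist_force: [-0.4, 0.5, -0.6]
width: 0.0454
finger_force: 30.0
```

Call:
drive_tool(series=[[0.04,[0,0,-0.012],[0,0,0]],[0.04,[0,0,-0.022],[0,0,0]],[0.04,[0,0,-0.026],[0,0,0]],[0.04,[0,0,-0.026],[0,0,0]],[0.04,[0,0,-0.026],[0,0,0]]])

```text
time: 9.5
tool_pos: [0.4618, 0.0511, 0.2197]
ee_rot: [3.141, -0.001, -3.03]
wrist_force: [-0.1, 0.3, -0.9]
width: 0.0455
finger_force: 30.0
```

```bash
python3 - <<'E'
from h import *
to([.461,.051,.22],-3.03)
a=snap("side","pics/s3.png")
cv2.imwrite("pics/c3.png",cv2.resize(a[130:290,160:320,::-1],(600,600),interpolation=cv2.INTER_CUBIC))
E
```

```text
t 9.5 pos [0.4618 0.0511 0.2197] rot [ 3.141e+00 -1.000e-03 -3.030e+00] F [-0.11  0.27 -0.85] T [ 0.02  -0.027  0.025] w 0.0455 ff 30.0 q [-0.01 -0.1   1.57  0.    1.68 -1.69]
shift [ 0.0008  0.     -0.0003] turn [ 0.    -0.001 -0.   ]
```

View pics/c3.png

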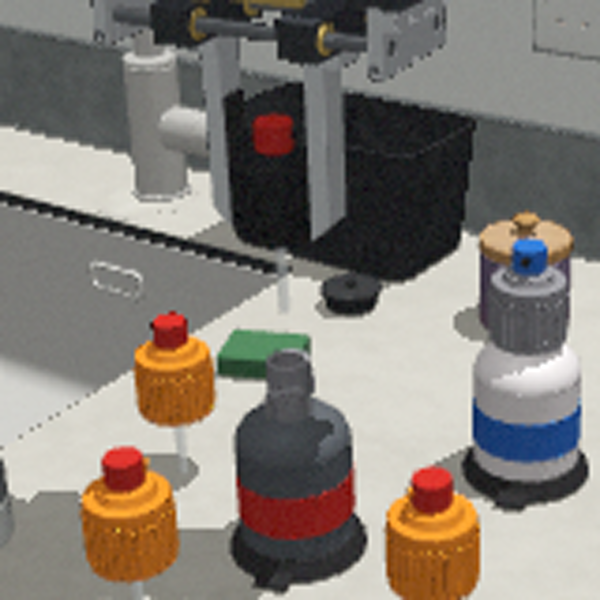

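The cap is held upright between the fingers. Its dip tube ends at crop pixel (284,312), well clear of the open neck at (290,358).

```bash
python3 -c "
from bench import robot
print(robot.close_job())"
```

```text
the job is handed in; nothing more can be done
None
```

The canister was vented, and its cap unscrewed counter-clockwise. I handed in at about 9.5 s with the cap gripped upright above the neck and the dip tube clear of it; the hand-in gave no verdict.

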